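# Find the latched ring-light key and release it

### The arm

A 6-joint arm with a two-finger parallel gripper is mounted at the origin on the work surface. World frame = base frame: x ahead of the robot, y to its left, z up, the work surface at z = 0. Lengths are in m, angles in rad, forces in N, time in s.
With the tool pointing down it reaches from about 0.375 to 0.975 m from the base axis. Payload 3.8 kg.
Tool frame: the origin (TCP) lies at the very end of the fingers, on their centre line; the grasp point (between the pads) lies 19 mm behind it (pinch_z is the distance from the TCP to the grasp point, in m); z points along the fingers, x is the direction in which the jaws open and shut, and the axes are right-handed (so a half turn about z gives the same grasp; the last joint's range is limited). The gripper opens to 88 mm and grips with 3 to 60 N. Pads are 18 mm wide; open, the fingers measure 123 mm over their backs; the gripper's body (75 mm by 187 mm) begins 45 mm behind the grasp point.
Start: joints at [-1.314, 0.264, 1.604, -0, 1.274, -0.037], TCP at [0.195, -0.646, 0.239] pointing down, gripper open.
Joint ranges: [-2.63, 2.63], [-0.94, 2.18], [0.31, 2.57], [-1.31, 4.45], [0, 2.66], [-2.55, 2.55]. Speed limits (rad/s): [2.57, 2.57, 3.14, 3.14, 3.14, 3.14].

### API

Orientations are given as a rotation vector (axis times angle).
In Python, from bench import * gives the robot as it stands. The module is installed in compiled form; this text tells all that it offers.
- The arm moves only by the shell command python3 -m inch 'ROWS'. ROWS is JSON, a list of rows, each an object with "grip": the closure, from 0 (fully open) to 1 (shut); "slide": the shift along the tool's x, y, z in cm, a list of three; "turn": the turn about the tool's z in degrees. A call has exactly 5 rows; each row shifts and turns the commanded pose from where the row before left it, along the tool's axes as they then stand; what a row does not reach is not made up. A row lasts 1/10 s, in which the tool goes at most 50 mm and 8.59 degrees, less where a joint would pass 70% of its speed; a pose out of reach is approached as far as the arm can. A call with a gripper value outside its range is refused whole. The fingers move at their own pace and stop on an object; the grip force is fixed at half the most. Time passes only in rows, so rows that do not move let the fingers close, or fill a call up. It gives the time, the measured TCP pose, the force and the opening at its end, in the units of the state.
- get_obs(): the state, without advancing time (a new reading comes with each control period).
- camera(name): name is "side" or "top"; returns (picture, depth): 384x512x3 uint8, blue, green, red; 384x512 float32, m along the optical axis (not along the pixel's ray), 0 where there is no reading.
- camera_params(name): a dict with "vertical_fov" (degrees; the focal length in pixels is half the picture's height over the tangent of half this angle, whatever the lens; pixels are square), "cx", "cy" (the principal point, pixels), "dist_coeffs" ([k1, k2, p1, p2, k3] as OpenCV has them; the pictures are not rectified), "view" (4x4, takes a point from world to camera coordinates). Camera axes: x right, y up, looking along -z (the intrinsics and any distortion apply to the point x, -y, -z); pixel columns grow to the right and rows downward; lengths in m; the calibration is good to about 2 mm. A picture is of the moment at which its call begins. camera_params takes no time and is no camera call.
- sign_off(): hands the job in, once; it reports no verdict.
The state is a dict: "time_s": time; "q": joint angles; "dq": joint speeds; "tau": joint torques, N m; "tool_pos": TCP position; "orientation": TCP orientation; "wrist_force": force on the tool from outside, world axes, zero at the start; "moment": the same for the moment, N m; "gripper_width": finger opening in m.
Only numpy, scipy, OpenCV 4.12 (cv2) and the standard library are available. Lean on these libraries where they do the work, as an engineer would, in place of code of your own. Each camera call takes 0.05 s, during which the arm holds its last target.

### The job

One of the four keys on the microscope's ring-light control box is latched down and keeps part of the light on. With the fingertips tap all four keys lightly, one after the other from the robot's left to its right, without pushing any of them right down; then press the one that is latched so that it is released and stands up level with the others. Do not shift the other things on the bench.

Things in the scene. Friction and masses are not known exactly. Their poses are not given: they have to be found in the camera images.
- box: Dark grey ring-light control box, fixed, 110 (x) by 225 (y) by 60 mm high, origin at the centre of its underside on the bench, z up. The keys stand on its top in one row at x = 0, y = +67.5, +22.5, -22.5, -67.5 mm (first to last; +y is the robot's left). A 3 mm high black frame, 34 by 32 mm, surrounds each key. Exactly one key is latched at the start.
- key_a: One of four identical light-grey keys, cap 26 (x) by 24 (y) mm; origin: centre of the cap's flat top, axes as the box's. The letter does not tell its place in the row, nor which is latched. It slides straight down. Height of the cap's top over the bench, all keys: 76 mm when up, 72 mm latched down, 68 mm at the bottom of its travel.
- key_b: One of four identical light-grey keys, cap 26 (x) by 24 (y) mm; origin: centre of the cap's flat top, axes as the box's. The letter does not tell its place in the row, nor which is latched. It slides straight down. Feel of an up key (all alike): gives way softly from 3 N, rising 1.1 N per mm to 12 N at the bottom, 8 mm down; springs up when let go.
- key_c: One of four identical light-grey keys, cap 26 (x) by 24 (y) mm; origin: centre of the cap's flat top, axes as the box's. The letter does not tell its place in the row, nor which is latched. It slides straight down. Feel of whichever key is latched: hard, unmoved below about 7 N; pushed to the bottom (4 mm more, about 12 N) it unlatches and springs up when let go.
- key_d: One of four identical light-grey keys, cap 26 (x) by 24 (y) mm; origin: centre of the cap's flat top, axes as the box's. The letter does not tell its place in the row, nor which is latched. It slides straight down. All keys meet a hard stop at the bottom of their travel.
- board: Green circuit board with chips, loose on the bench beyond the box, 100 (x) by 150 (y) mm, up to 16 mm high, origin at the centre of its underside. Bystander.
- heatsink: Dark finned heat sink, loose, 50 (x) by 40 (y) by 28 mm high, left of the box, origin at the centre of its underside. Bystander.
- jar: White lidded jar, loose, 48 mm across, 50 mm high, right of the box, origin at the centre of its underside. Bystander.
- tweezers: Steel tweezers lying on the bench between the robot and the box, 130 (own x) by 16 by 6 mm, origin midway along them on the bench. Bystander.

How it is judged:
On the way, in this order (a step that is already met when the one before it is completed fails the run):
1. the first key from the robot's left is tapped with the fingers (more than 0.4 N) (((contact force between the fingers and key_a above 0.4 N and y of key_a in the frame of box between 0.0575 and 0.0775 m) or (contact force between the fingers and key_b above 0.4 N and y of key_b in the frame of box between 0.0575 and 0.0775 m) or (contact force between the fingers and key_c above 0.4 N and y of key_c in the frame of box between 0.0575 and 0.0775 m) or (contact force between the fingers and key_d above 0.4 N and y of key_d in the frame of box between 0.0575 and 0.0775 m))), for 0.02 s.
2. the second key from the robot's left is tapped with the fingers (more than 0.4 N) (((contact force between the fingers and key_a above 0.4 N and y of key_a in the frame of box between 0.0125 and 0.0325 m) or (contact force between the fingers and key_b above 0.4 N and y of key_b in the frame of box between 0.0125 and 0.0325 m) or (contact force between the fingers and key_c above 0.4 N and y of key_c in the frame of box between 0.0125 and 0.0325 m) or (contact force between the fingers and key_d above 0.4 N and y of key_d in the frame of box between 0.0125 and 0.0325 m))), for 0.02 s.
3. the third key from the robot's left is tapped with the fingers (more than 0.4 N) (((contact force between the fingers and key_a above 0.4 N and y of key_a in the frame of box between -0.0325 and -0.0125 m) or (contact force between the fingers and key_b above 0.4 N and y of key_b in the frame of box between -0.0325 and -0.0125 m) or (contact force between the fingers and key_c above 0.4 N and y of key_c in the frame of box between -0.0325 and -0.0125 m) or (contact force between the fingers and key_d above 0.4 N and y of key_d in the frame of box between -0.0325 and -0.0125 m))), for 0.02 s.
4. the fourth key from the robot's left is tapped with the fingers (more than 0.4 N) (((contact force between the fingers and key_a above 0.4 N and y of key_a in the frame of box between -0.0775 and -0.0575 m) or (contact force between the fingers and key_b above 0.4 N and y of key_b in the frame of box between -0.0775 and -0.0575 m) or (contact force between the fingers and key_c above 0.4 N and y of key_c in the frame of box between -0.0775 and -0.0575 m) or (contact force between the fingers and key_d above 0.4 N and y of key_d in the frame of box between -0.0775 and -0.0575 m))), for 0.02 s.
5. after the taps, the latched key is released, so that all four keys stand up (within 1.5 mm of fully up) (z of each of key_a, key_b, key_c, key_d in the frame of box above 0.0745 m), for 0.2 s.
At the end, for the whole second after the job is handed in: All four keys stand up, each within 1.5 mm of fully up, and the bystanders are at rest (all of step 5 and linear speed of each of board, heatsink, jar, tweezers below 0.01 m/s); the robot touches nothing.
It fails at once if a key is pushed more than 6 mm below where it stood at the start (an up key pushed right down) (distance of any of key_a, key_b, key_c, key_d from where it was at the start of the episode above 0.006 m).
It fails at once if a bystander (board, heat sink, jar, tweezers) is lifted or shifted by more than 10 mm (distance of any of board, heatsink, jar, tweezers from where it was at the start of the episode above 0.01 m).
It also fails if it takes over 51 s, if anything falls off the work surface, if the arm or the gripper's body presses on something with over 40 N, if the wrist force passes 120 N, or if a joint passes its speed limit or range.

## Working session

There is one attempt and no reset: what is moved stays moved. The work goes in short steps, Python scripts to look and compute and a shell command to move; the robot and the scene stay as the last step left them, time stands still between calls to the robot, and variables do not carry over. Pictures are saved under pics/ and viewed, and the job is handed in when it is done.

```bash
mkdir -p pics; python3 - <<'E'
from bench import *
import cv2
print(get_obs())
for n in("top","side"):
    p,d=camera(n); cv2.imwrite(f"pics/{n}0.png",p)
    import numpy as np; np.save(f"{n}d0.npy",d)
    print(camera_params(n))
E
```

```text
{'time_s': 0.0, 'q': array([-1.31389151e+00,  2.64753910e-01,  1.60535166e+00,  1.92079208e-05,
        1.27368992e+00, -3.68585784e-02]), 'dq': array([ 0.00019633,  0.00071799, -0.00051944, -0.00158912, -0.00108361,
       -0.00260082]), 'tau': array([-1.59195577e-03, -5.02117324e+01, -3.56872594e+01,  7.25916191e-02,
        2.93194887e-02, -1.97485238e-04]), 'tool_pos': array([ 0.19530377, -0.64539742,  0.23739955]), 'orientation': array([-2.52151513,  1.87158153,  0.00268138]), 'wrist_force': array([ 0.50498568, -1.11641746, -0.53227679]), 'moment': array([-0.04722386, -0.00850543,  0.04973604]), 'gripper_width': 0.08821598007382114}
{'vertical_fov': 46.474888826091586, 'cx': 249.74837966899128, 'cy': 186.9995503282173, 'dist_coeffs': array([-0.11648321,  0.        ,  0.        ,  0.        ,  0.        ]), 'view': array([[-2.30805288e-02, -9.99733606e-01, -7.83369317e-05,
         6.33625636e-02],
       [ 9.99304734e-01, -2.30729224e-02,  2.92863284e-02,
        -5.89893279e-01],
       [-2.92803342e-02,  5.97661480e-04,  9.99571060e-01,
        -8.48614217e-01],
       [ 0.00000000e+00,  0.00000000e+00,  0.00000000e+00,
         1.00000000e+00]])}
{'vertical_fov': 46.201790675766325, 'cx': 256.5442717191471, 'cy': 181.54762095144733, 'dist_coeffs': array([-0.08346955,  0.        ,  0.        ,  0.        ,  0.        ]), 'view': array([[ 0.85346196, -0.52079743, -0.01930611, -0.46576753],
       [ 0.32442183,  0.50192804,  0.80175976, -0.27932551],
       [-0.40786415, -0.69053478,  0.59733454, -0.64349388],
       [ 0.        ,  0.        ,  0.        ,  1.        ]])}
```

View pics/top0.png

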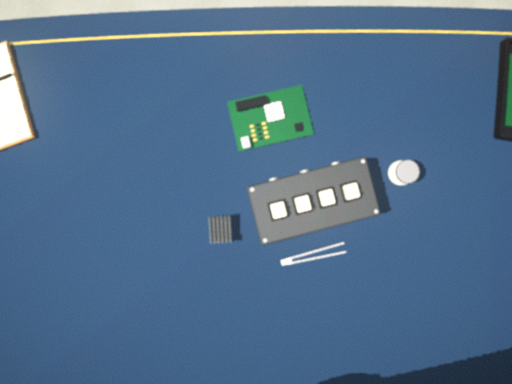

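View pics/side0.png

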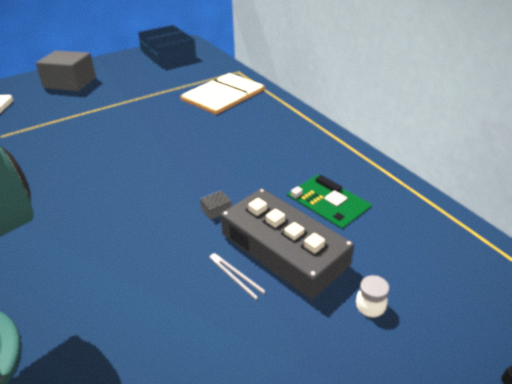

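The top view shows the four keys at about (278,210), (303,204), (327,198) and (351,191). The board is beyond the box, the jar right at (404,172), the heat sink left at (220,229), and the tweezers in front at (314,254). Next I measure the keys.

```bash
cat > h.py <<'E'
import numpy as np, cv2
from bench import *
def cam(n):
    P=camera_params(n); f=192/np.tan(np.radians(P['vertical_fov']/2))
    K=np.array([[f,0,P['cx']],[0,f,P['cy']],[0,0,1]]); return K,P['dist_coeffs'],P['view']
def ray(n,uv):
    K,D,V=cam(n); x,y=cv2.undistortPoints(np.array([[uv]],float),K,D)[0,0]
    R=V[:3,:3]; return -R.T@V[:3,3], R.T@np.array([x,-y,-1])
def onplane(n,uv,z):
    c,d=ray(n,uv); return c+d*(z-c[2])/d[2]
def two(a,b):
    (c1,d1),(c2,d2)=ray("top",a),ray("side",b)
    s=np.linalg.lstsq(np.c_[d1,-d2],c2-c1,rcond=None)[0]
    p,q=c1+s[0]*d1,c2+s[1]*d2; return (p+q)/2,np.linalg.norm(p-q)
def blobs(p,lo,amin,amax,roi):
    g=cv2.cvtColor(p,cv2.COLOR_BGR2GRAY); m=(g>lo).astype(np.uint8)
    n,l,s,c=cv2.connectedComponentsWithStats(m)
    x0,y0,x1,y1=roi
    return [(c[i],s[i,4],l==i) for i in range(1,n) if amin<s[i,4]<amax and x0<c[i][0]<x1 and y0<c[i][1]<y1]
E
python3 - <<'E'
from h import *
p=cv2.imread("pics/top0.png"); d=np.load("topd0.npy")
ks=sorted(blobs(p,150,80,600,(262,180,365,225)),key=lambda b:b[0][0])
pts=[]
for c,a,m in ks:
    w=onplane("top",c,.076); pts.append(w)
    C,r=ray("top",c)
    mm=cv2.erode(m.astype(np.uint8),np.ones((5,5)))>0
    print(c.round(1),a,w.round(4),"depth z",(C+r*np.median(d[mm]))[2].round(4), d[mm].std().round(4))
pts=np.array(pts); print(np.linalg.norm(np.diff(pts,axis=0),axis=1), pts.mean(0))
v=pts[0]-pts[3]; print("yaw deg of box",np.degrees(np.arctan2(-v[0],v[1])))
s=cv2.imread("pics/side0.png"); ds=np.load("sided0.npy")
g=cv2.resize(s[180:300,200:360],None,fx=5,fy=5,interpolation=cv2.INTER_CUBIC); cv2.imwrite("pics/sidez.png",g)
for c,a,m in blobs(s,150,30,600,(240,190,335,260)):
    C,r=ray("side",c); mm=cv2.erode(m.astype(np.uint8),np.ones((5,5)))>0
    print(c.round(1),a,onplane("side",c,.076).round(4),(C+r*np.median(ds[mm])).round(4))
o=get_obs();R=cv2.Rodrigues(o['orientation'])[0];print(R.round(4))
E
```

```text
[277.9 209.7] 249 [0.548 0.001 0.076] depth z 0.0766 0.0013
[302.4 203.4] 257 [ 0.5581 -0.0427  0.076 ] depth z 0.0766 0.0012
[326.5 197.2] 254 [ 0.5681 -0.0857  0.076 ] depth z 0.0726 0.0014
[350.9 190.8] 260 [ 0.5784 -0.1298  0.076 ] depth z 0.0767 0.0692
[0.04480897 0.04415047 0.04533075] [ 0.56313479 -0.06428172  0.076     ]
yaw deg of box 13.09004213236016
[296.1 190.3] 79 [ 0.6315 -0.0062  0.076 ] [0.6767 0.054  0.0177]
[307.5 194.2] 44 [ 0.6425 -0.0272  0.076 ] [nan nan nan]
[331.7 198. ] 265 [ 0.6735 -0.0607  0.076 ] [0.7306 0.0014 0.0092]
[257.1 205.3] 231 [ 0.5462 -0.0041  0.076 ] [ 0.5458 -0.0048  0.0767]
[275.  216.6] 246 [ 0.5566 -0.0475  0.076 ] [ 0.5559 -0.0485  0.0771]
[293.8 229.6] 233 [ 0.565  -0.0929  0.076 ] [ 0.5667 -0.0906  0.0734]
[314.  241.4] 283 [ 0.5766 -0.1342  0.076 ] [ 0.576  -0.1349  0.0769]
[[ 2.896e-01 -9.571e-01 -6.000e-04]
 [-9.571e-01 -2.896e-01  2.000e-03]
 [-2.000e-03 -0.000e+00 -1.000e+00]]
  return _methods._mean(a, axis=axis, dtype=dtype,
  ret = ret.dtype.type(ret / rcount)
```

```bash
sleep 2; ls pics
```

```text
side0.png
sidez.png
top0.png
```

View pics/sidez.png

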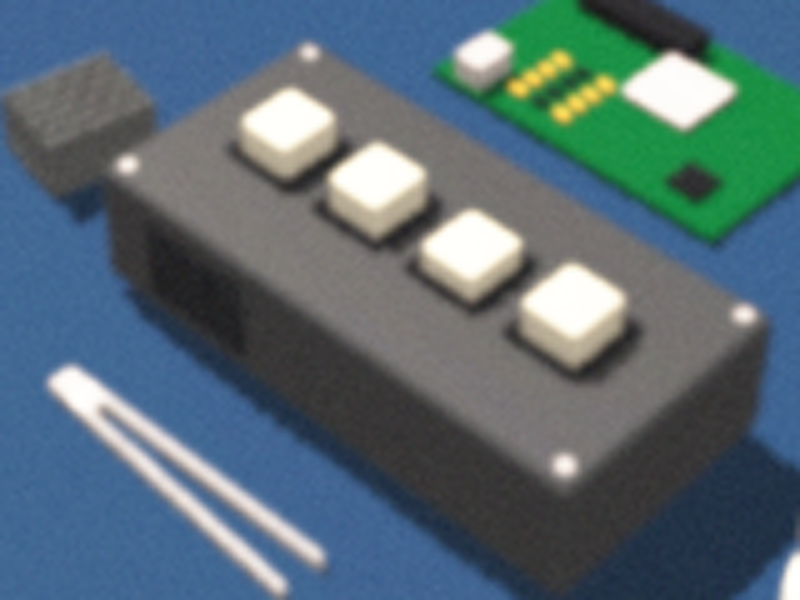

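Depth from both cameras puts the third key about 4 mm low, which the picture confirms, so it is the latched one. I will shut the gripper, turn it to line up with the box (+3.7°), and travel at height to key 1.

```bash
python3 -m inch '[{"grip":1,"slide":[0,0,0],"turn":3.7},{"grip":1,"slide":[-2.7,-2.4,0],"turn":0},{"grip":1,"slide":[-2.7,-2.4,0],"turn":0},{"grip":1,"slide":[-2.7,-2.4,0],"turn":0},{"grip":1,"slide":[-2.7,-2.4,0],"turn":0}]'; python3 -m inch '[{"grip":1,"slide":[-2.7,-2.4,0],"turn":0},{"grip":1,"slide":[-2.7,-2.4,0],"turn":0},{"grip":1,"slide":[-2.7,-2.4,0],"turn":0},{"grip":1,"slide":[-2.7,-2.4,0],"turn":0},{"grip":1,"slide":[-2.7,-2.4,0],"turn":0}]'
```

```text
time_s: 0.6
tool_pos: [0.2647, -0.5175, 0.238]
orientation: [-2.46, 1.953, 0.002]
wrist_force: [0.5, -0.9, -0.1]
gripper_width: 0.0504
time_s: 1.1
tool_pos: [0.3508, -0.3587, 0.2383]
orientation: [-2.46, 1.953, 0.001]
wrist_force: [-0.6, -0.7, 0.4]
gripper_width: 0.01
```

```bash
python3 -m inch '[{"grip":1,"slide":[-3.05,-2.75,0],"turn":0},{"grip":1,"slide":[-3.05,-2.75,0],"turn":0},{"grip":1,"slide":[-3.05,-2.75,0],"turn":0},{"grip":1,"slide":[-3.05,-2.75,0],"turn":0},{"grip":1,"slide":[-3.05,-2.75,0],"turn":0}]'; python3 -m inch '[{"grip":1,"slide":[-3.05,-2.75,0],"turn":0},{"grip":1,"slide":[-3.05,-2.75,0],"turn":0},{"grip":1,"slide":[-3.05,-2.75,0],"turn":0},{"grip":1,"slide":[-3.05,-2.75,0],"turn":0},{"grip":1,"slide":[-3.05,-2.75,0],"turn":0}]'
python3 -m inch '[{"grip":1,"slide":[0,0,3],"turn":0},{"grip":1,"slide":[0,0,3],"turn":0},{"grip":1,"slide":[0,0,3],"turn":0},{"grip":1,"slide":[0,0,3],"turn":0},{"grip":1,"slide":[0,0,1],"turn":0}]'; python3 -c "
from h import *
o=get_obs();print(o['tool_pos'],o['wrist_force'],cv2.Rodrigues(o['orientation'])[0].round(3))
for n in('top','side'):cv2.imwrite(f'pics/{n}1.png',camera(n)[0])"
```

```text
time_s: 1.6
tool_pos: [0.4501, -0.1789, 0.2384]
orientation: [2.461, -1.953, -0.0]
wrist_force: [0.5, -0.9, 0.0]
gripper_width: 0.0003
time_s: 2.1
tool_pos: [0.5493, 0.0009, 0.2383]
orientation: [2.461, -1.952, -0.001]
wrist_force: [-0.2, -0.5, -0.3]
gripper_width: 0.0004
time_s: 2.6
tool_pos: [0.546, -0.0006, 0.1048]
orientation: [2.458, -1.95, -0.009]
wrist_force: [0.6, -0.1, 0.3]
gripper_width: 0.0006
[ 0.54597672 -0.00059294  0.10476713] [ 0.55491278 -0.147744    0.26001355] [[ 0.227 -0.974 -0.007]
 [-0.974 -0.227  0.   ]
 [-0.002  0.007 -1.   ]]
```

View pics/side1.png

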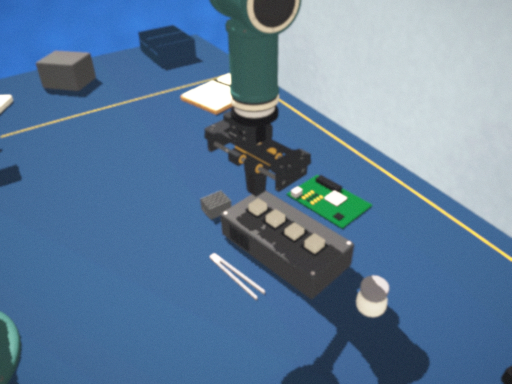

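```bash
python3 -m inch '[{"grip":1,"slide":[0,0,0.5],"turn":0},{"grip":1,"slide":[0,0,0.5],"turn":0},{"grip":1,"slide":[0,0,0.5],"turn":0},{"grip":1,"slide":[0,0,0.5],"turn":0},{"grip":1,"slide":[0,0,0],"turn":0}]'; python3 -c "
from h import *
o=get_obs();print(o['tool_pos'],o['wrist_force'])"
```

```text
time_s: 3.2
tool_pos: [0.5487, -0.0008, 0.0882]
orientation: [2.46, -1.953, -0.001]
wrist_force: [-0.5, 0.5, 0.7]
gripper_width: 0.0003
[ 0.5486509  -0.00084577  0.08819225] [-0.45033878  0.48080287  0.73817512]
```

The side view shows the shut fingertips at about (257,192), right above the first key at (257,205). Time to tap it gently.

```bash
python3 -m inch '[{"grip":1,"slide":[0,0,0.5],"turn":0},{"grip":1,"slide":[0,0,0.5],"turn":0},{"grip":1,"slide":[0,0,0.1],"turn":0},{"grip":1,"slide":[0,0,0.1],"turn":0},{"grip":1,"slide":[0,0,0.1],"turn":0}]'; python3 -c "
from h import *
o=get_obs();print(o['tool_pos'],o['wrist_force'])"
```

```text
time_s: 3.7
tool_pos: [0.5489, -0.0008, 0.0759]
orientation: [2.461, -1.953, -0.001]
wrist_force: [-3.8, 0.6, 4.7]
gripper_width: 0.0003
[ 0.54886605 -0.00081861  0.07592964] [-3.8268849  0.6382203  4.7395424]
```

Force is 4.7 N, so key 1 is tapped with only a small depression. I hold one row, lift, and move 45 mm along the tool's +x to key 2.

```bash
python3 -m inch '[{"grip":1,"slide":[0,0,0],"turn":0},{"grip":1,"slide":[0,0,-1.0],"turn":0},{"grip":1,"slide":[0,0,-0.8],"turn":0},{"grip":1,"slide":[2.25,0,0],"turn":0},{"grip":1,"slide":[2.25,0,0],"turn":0}]'; python3 -m inch '[{"grip":1,"slide":[0,0,0.7],"turn":0},{"grip":1,"slide":[0,0,0.7],"turn":0},{"grip":1,"slide":[0,0,0.1],"turn":0},{"grip":1,"slide":[0,0,0.1],"turn":0},{"grip":1,"slide":[0,0,0.1],"turn":0}]';python3 -c "
from h import *
o=get_obs();print(o['tool_pos'],o['wrist_force'])"
```

```text
time_s: 4.2
tool_pos: [0.5605, -0.0448, 0.0952]
orientation: [-2.461, 1.95, -0.004]
wrist_force: [0.7, -0.0, -0.3]
gripper_width: 0.0005
time_s: 4.7
tool_pos: [0.5591, -0.044, 0.0765]
orientation: [2.462, -1.952, -0.001]
wrist_force: [0.0, -0.7, 0.7]
gripper_width: 0.0005
[ 0.5591175  -0.0440094   0.07649285] [ 0.01801673 -0.68762294  0.6654598 ]
```

```bash
python3 -m inch '[{"grip":1,"slide":[0,0,0.05],"turn":0},{"grip":1,"slide":[0,0,0.1],"turn":0},{"grip":1,"slide":[0,0,0.05],"turn":0},{"grip":1,"slide":[0,0,0],"turn":0},{"grip":1,"slide":[0,0,0],"turn":0}]';python3 -c "
from h import *
o=get_obs();print(o['tool_pos'],o['wrist_force'])"
```

```text
time_s: 5.2
tool_pos: [0.5594, -0.0443, 0.0751]
orientation: [-2.46, 1.953, 0.0]
wrist_force: [-2.0, 2.7, 5.1]
gripper_width: 0.0008
[ 0.55943466 -0.0443228   0.07511164] [-1.95486449  2.72597099  5.05130121]
```

Key 2 is tapped at 5.1 N. Key 3 is next, about 4 mm lower, and must stay under 7 N.

```bash
python3 -m inch '[{"grip":1,"slide":[0,0,-1.0],"turn":0},{"grip":1,"slide":[0,0,-0.9],"turn":0},{"grip":1,"slide":[2.25,0,0],"turn":0},{"grip":1,"slide":[2.25,0,0],"turn":0},{"grip":1,"slide":[0,0,0.5],"turn":0}]'; python3 -m inch '[{"grip":1,"slide":[0,0,0.7],"turn":0},{"grip":1,"slide":[0,0,0.5],"turn":0},{"grip":1,"slide":[0,0,0.1],"turn":0},{"grip":1,"slide":[0,0,0.1],"turn":0},{"grip":1,"slide":[0,0,0],"turn":0}]';python3 -c "
from h import *
o=get_obs();print(o['tool_pos'],o['wrist_force'])"
```

```text
time_s: 5.7
tool_pos: [0.5716, -0.0909, 0.0905]
orientation: [-2.458, 1.954, -0.007]
wrist_force: [0.5, -0.5, 0.1]
gripper_width: 0.0003
time_s: 6.2
tool_pos: [0.5694, -0.088, 0.0745]
orientation: [2.461, -1.952, -0.001]
wrist_force: [0.3, 0.1, -0.5]
gripper_width: 0.0002
[ 0.56941075 -0.08801573  0.0745178 ] [ 0.31412164  0.09942155 -0.51387094]
```

There is no contact at z 74.5 mm, so key 3 is low. I continue in half-millimetre steps.

```bash
python3 -m inch '[{"grip":1,"slide":[0,0,0.05],"turn":0},{"grip":1,"slide":[0,0,0.05],"turn":0},{"grip":1,"slide":[0,0,0.05],"turn":0},{"grip":1,"slide":[0,0,0],"turn":0},{"grip":1,"slide":[0,0,0],"turn":0}]';python3 -c "
from h import *
o=get_obs();print(o['tool_pos'],o['wrist_force'])"
```

```text
time_s: 6.7
tool_pos: [0.5696, -0.0885, 0.0732]
orientation: [-2.461, 1.953, -0.0]
wrist_force: [0.0, 0.2, -0.4]
gripper_width: 0.0006
[ 0.5695915  -0.08854921  0.07324561] [ 0.0186556   0.21228841 -0.42905554]
```

```bash
python3 -m inch '[{"grip":1,"slide":[0,0,0.05],"turn":0},{"grip":1,"slide":[0,0,0],"turn":0},{"grip":1,"slide":[0,0,0.05],"turn":0},{"grip":1,"slide":[0,0,0],"turn":0},{"grip":1,"slide":[0,0,0],"turn":0}]';python3 -c "
from h import *
o=get_obs();print(o['tool_pos'],o['wrist_force'])"
```

```text
time_s: 7.2
tool_pos: [0.5696, -0.0885, 0.0725]
orientation: [-2.461, 1.953, -0.0]
wrist_force: [-1.7, 1.3, 3.5]
gripper_width: 0.0005
[ 0.56956936 -0.08849391  0.0725046 ] [-1.69536309  1.26500328  3.47320732]
```

Key 3 is tapped at 3.5 N without giving way. Now key 4.

```bash
python3 -m inch '[{"grip":1,"slide":[0,0,-1.2],"turn":0},{"grip":1,"slide":[0,0,-1.1],"turn":0},{"grip":1,"slide":[2.25,0,0],"turn":0},{"grip":1,"slide":[2.25,0,0],"turn":0},{"grip":1,"slide":[0,0,0.5],"turn":0}]'; python3 -m inch '[{"grip":1,"slide":[0,0,0.7],"turn":0},{"grip":1,"slide":[0,0,0.5],"turn":0},{"grip":1,"slide":[0,0,0.1],"turn":0},{"grip":1,"slide":[0,0,0.1],"turn":0},{"grip":1,"slide":[0,0,0.1],"turn":0}]';python3 -c "
from h import *
o=get_obs();print(o['tool_pos'],o['wrist_force'])"
```

```text
time_s: 7.7
tool_pos: [0.5821, -0.1347, 0.0925]
orientation: [-2.458, 1.954, -0.008]
wrist_force: [1.2, 0.8, 0.4]
gripper_width: 0.0003
time_s: 8.2
tool_pos: [0.5793, -0.1316, 0.0754]
orientation: [2.461, -1.952, -0.002]
wrist_force: [-2.7, 2.2, 4.8]
gripper_width: 0.0001
[ 0.57930474 -0.13157804  0.07535051] [-2.72774422  2.16807163  4.78254041]
```

Key 4 is tapped at 4.8 N. I return to key 3 and press it down.

```bash
python3 -m inch '[{"grip":1,"slide":[0,0,0],"turn":0},{"grip":1,"slide":[0,0,-1.0],"turn":0},{"grip":1,"slide":[0,0,-1.0],"turn":0},{"grip":1,"slide":[-2.25,0,0],"turn":0},{"grip":1,"slide":[-2.25,0,0],"turn":0}]'; python3 -m inch '[{"grip":1,"slide":[0,0,0.8],"turn":0},{"grip":1,"slide":[0,0,0.8],"turn":0},{"grip":1,"slide":[0,0,0.5],"turn":0},{"grip":1,"slide":[0,0,0.1],"turn":0},{"grip":1,"slide":[0,0,0.1],"turn":0}]';python3 -c "
from h import *
o=get_obs();print(o['tool_pos'],o['wrist_force'])"
```

```text
time_s: 8.7
tool_pos: [0.5709, -0.0889, 0.0969]
orientation: [-2.458, 1.954, -0.005]
wrist_force: [-0.1, -0.2, -0.8]
gripper_width: 0.0004
time_s: 9.2
tool_pos: [0.5693, -0.0891, 0.0723]
orientation: [2.46, -1.953, -0.002]
wrist_force: [-4.1, -0.2, 5.7]
gripper_width: 0.0002
[ 0.56927737 -0.08905018  0.07226488] [-4.11361302 -0.20009733  5.70923838]
```

```bash
python3 -m inch '[{"grip":1,"slide":[0,0,0.1],"turn":0},{"grip":1,"slide":[0,0,0.1],"turn":0},{"grip":1,"slide":[0,0,0.1],"turn":0},{"grip":1,"slide":[0,0,0],"turn":0},{"grip":1,"slide":[0,0,0],"turn":0}]';python3 -c "
from h import *
o=get_obs();print(o['tool_pos'],o['wrist_force'])"
```

```text
time_s: 9.7
tool_pos: [0.5693, -0.0891, 0.0701]
orientation: [2.46, -1.953, -0.001]
wrist_force: [-4.2, 0.8, 8.8]
gripper_width: 0.0003
[ 0.56930183 -0.08907569  0.07007523] [-4.20903582  0.78171238  8.78583587]
```

```bash
python3 -m inch '[{"grip":1,"slide":[0,0,0.1],"turn":0},{"grip":1,"slide":[0,0,0.1],"turn":0},{"grip":1,"slide":[0,0,0.1],"turn":0},{"grip":1,"slide":[0,0,0],"turn":0},{"grip":1,"slide":[0,0,0],"turn":0}]';python3 -c "
from h import *
o=get_obs();print(o['tool_pos'],o['wrist_force'])"
```

```text
time_s: 10.2
tool_pos: [0.5693, -0.0891, 0.0686]
orientation: [2.46, -1.953, -0.001]
wrist_force: [-8.8, 1.7, 16.7]
gripper_width: 0.0001
[ 0.56932013 -0.08905922  0.06856603] [-8.80801639  1.72209967 16.66257815]
```

16.7 N at z 68.6 mm means the key is on its stop. I add a small extra push, then lift and back away to look.

```bash
python3 -m inch '[{"grip":1,"slide":[0,0,0.1],"turn":0},{"grip":1,"slide":[0,0,0],"turn":0},{"grip":1,"slide":[0,0,-0.6],"turn":0},{"grip":1,"slide":[0,0,-1],"turn":0},{"grip":1,"slide":[0,0,-2],"turn":0}]';python3 -m inch '[{"grip":1,"slide":[0,0,-3],"turn":0},{"grip":1,"slide":[0,0,-4],"turn":0},{"grip":1,"slide":[4,0,-2],"turn":0},{"grip":1,"slide":[4,0,0],"turn":0},{"grip":1,"slide":[4,0,0],"turn":0}]';python3 -m inch '[{"grip":1,"slide":[4,0,0],"turn":0},{"grip":1,"slide":[4,0,0],"turn":0},{"grip":1,"slide":[4,0,0],"turn":0},{"grip":1,"slide":[0,0,0],"turn":0},{"grip":1,"slide":[0,0,0],"turn":0}]'
python3 - <<'E'
from h import *
for n in("top","side"):
    p,d=camera(n); cv2.imwrite(f"pics/{n}2.png",p); q=cv2.imread(f"pics/{n}0.png"); d0=np.load(f"{n}d0.npy")
    for k in [(.548,.001),(.558,-.0427),(.568,-.0857),(.5784,-.1298)]:
        w=np.array([*k,.0755]);K,D,V=cam(n);c=(V[:3,:3]@w+V[:3,3])*[1,-1,-1]
        u,v=cv2.projectPoints(c[None],np.zeros(3),np.zeros(3),K,D)[0][0,0]
        C,r=ray(n,(u,v));sl=np.s_[int(v)-2:int(v)+4,int(u)-2:int(u)+4]
        print(n,(round(u),round(v)),*[round((C+r*np.median(x[sl]))[2],4) for x in(d0,d)])
E
```

```text
time_s: 10.7
tool_pos: [0.5684, -0.0887, 0.1003]
orientation: [2.459, -1.953, -0.004]
wrist_force: [1.1, -0.9, 0.2]
gripper_width: 0.0005
time_s: 11.2
tool_pos: [0.5981, -0.2072, 0.1931]
orientation: [-2.461, 1.951, -0.006]
wrist_force: [0.9, -0.3, -0.6]
gripper_width: 0.0007
time_s: 11.7
tool_pos: [0.6237, -0.3233, 0.1905]
orientation: [-2.459, 1.956, 0.002]
wrist_force: [1.2, 0.5, 0.2]
gripper_width: 0.0002
top (278, 210) 0.0761 0.0765
top (302, 203) 0.0769 0.0765
top (326, 197) 0.0726 0.0766
top (351, 191) 0.0766 0.0769
side (257, 204) 0.0774 0.0764
side (274, 215) 0.0764 0.0764
side (293, 227) 0.0733 0.0777
side (313, 240) 0.0768 0.077
```

View pics/side2.png

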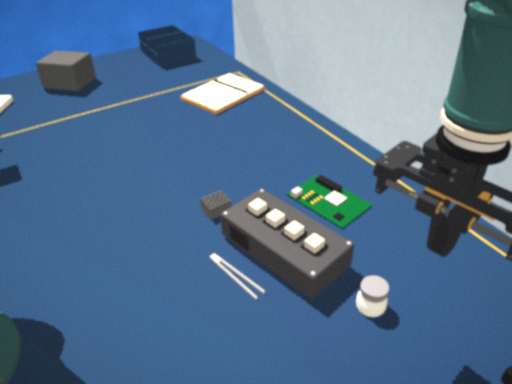

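View pics/top2.png

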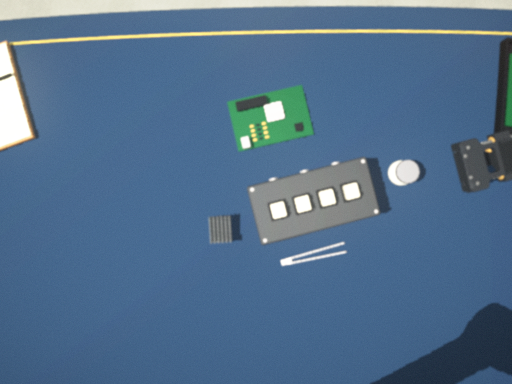

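Both views show the four keys level at about 76–77 mm. The bystanders are where they were, with the jar still at (404,172) and the tweezers at (314,254). The arm is clear on the right at (485,162). I hand the job in.

```bash
python3 -c "
from bench import *
print(sign_off())"
```

```text
the job is handed in; nothing more can be done
None
```

The latched key was the third from the robot's left. It is released, all four keys now stand level, and I handed the job in at about 12 s of the 51 s allowed.

- **Taps:** I tapped the keys with shut fingertips from left to right. The upward force readings were about 4.7, 5.1, 3.5 and 4.8 N, and no key was pushed more than about 1–2 mm. The third key made no contact until about 4 mm lower than the others, and it did not give way. That agreed with the depth pictures taken at the start.
- **Release:** I pressed the third key to its stop, reading 16.7 N at a measured height of 68.6 mm, added one small extra push, and let go.
- **Last checks:** Depth from the top camera put all four keys at 76.5–76.9 mm, and the side camera put them at 76.4–77.7 mm. The third key had risen 4 mm in both. By eye, the board, heat sink, jar and tweezers had not moved between the first and last pictures, and the arm was clear of everything.

No check failed. The only oddity was sideways force of a few newtons during contact (up to about 9 N in the final press), which I took to be friction on the keys. The sign-off gave no verdict.

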